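Ease a press-fit housing open with a wedge

TASK

Take the wedge (the tool with the rectangular block handle) out of the tool rack and open the press-fit housing in the cradle: push the wedge straight down into the groove over the seam close to one end until its collar is down on, or nearly on, the housing, pull it out, and do the same close to the other end, so that the halves part by much the same amount at both ends. Then leave the wedge standing there in the seam and let go of it; leave the other two tools in the rack.

Things in the scene. Friction and masses are not known exactly. Their poses are not given: they have to be found in the camera images.
- wedge_grip (a point): Centre of the wedge's upright black block handle, 20 (its x) x 30 (y) x 50 mm high; neighbours hang 50 mm off along y, so grip across x. In the rack it is 84 mm above the bench; lift 45 mm to clear. Collar 26 x 34 mm, underside 30 mm below this point; under it a 42 mm blade, 12 mm wide (y), 6 mm thick (x), its lower 24 mm tapering to a 2 mm tip, 72 mm below this point. 90 g.
- housing: Cradle fixed to the bench, 104 mm square, with a grey housing 84 mm long (y), top 58 mm up. Origin on the bench below mid-seam; y runs along the upright seam, x across it, away from the robot. Half at -x is clamped; the one at +x is loose, either end slides off to +x against about 3 N of friction and stays. Groove over the seam: 14 mm deep V, x = -3 to +8 mm at the top, closing at x = 0.
- groove_left (a point): Fixed point in the groove mouth, level with the housing's top (58 mm up), 28 mm from mid-seam toward the housing's +y end: push the wedge in here, upright, its thickness (x) along the housing's x, its middle on this point (3 mm on the loose side of the seam). Fully in, its collar is on the housing's top and the handle's centre 30 mm above this point. Pushing down takes up to 20 N at 35 mm/s.
- groove_right (a point): The same at the housing's -y end, 28 mm from mid-seam.
- edge_left (a point): Point on the loose half's seam face, 28 mm from mid-seam toward the housing's +y end, 44 mm above the bench. Its x in the housing's frame is the gap at that end: 0 to 1 mm at the start, 5 to 10 mm once the wedge has been fully in. Its y runs along the loose half.
- edge_right (a point): The same point and gap toward the housing's -y end.
- punch: Pin punch in the rack, to be left alone: upright round black handle 18 mm across, 52 mm high. Origin at the middle of its collar's underside, on the rack's top plate 54 mm above the bench.
- scraper: Scraper in the rack, to be left alone: low black cross-bar handle 40 x 12 x 12 mm on a thin steel stem. Origin at the middle of its collar's underside, on the rack's top plate.
Things that resemble listed ones, but are neither listed nor needed, are in the scene too. Several things have the shape of the housing; the one meant has the colours described above. Leave any purple look-alike of the part that bears wedge_grip alone.

How it is judged:
On the way, in this order (a step that is already met when the one before it is completed fails the run):
1. the wedge is in the seam near one end and that end has opened by more than 3.5 mm (((x of wedge_grip in the frame of housing between -0.012 and 0.018 m and y of wedge_grip in the frame of housing between 0.01 and 0.046 m and z of wedge_grip in the frame of housing below 0.108 m and x of edge_left in the frame of housing above 0.0035 m) or (x of wedge_grip in the frame of housing between -0.012 and 0.018 m and y of wedge_grip in the frame of housing between -0.046 and -0.01 m and z of wedge_grip in the frame of housing below 0.108 m and x of edge_right in the frame of housing above 0.0035 m))), for 0.1 s.
2. the wedge has been pulled out of the seam again, with only one end opened (height (world z) of wedge_grip above 0.118 m and x of any of edge_left, edge_right in the frame of housing below 0.0035 m), for 0.05 s.
3. the wedge is in the seam near the other end and both ends are open by more than 3.5 mm (((x of wedge_grip in the frame of housing between -0.012 and 0.018 m and y of wedge_grip in the frame of housing between 0.01 and 0.046 m and z of wedge_grip in the frame of housing below 0.108 m) or (x of wedge_grip in the frame of housing between -0.012 and 0.018 m and y of wedge_grip in the frame of housing between -0.046 and -0.01 m and z of wedge_grip in the frame of housing below 0.108 m)) and x of each of edge_left, edge_right in the frame of housing above 0.0035 m), for 0.1 s.
At the end, for the whole second after the job is handed in: Both ends of the seam are open over 3.5 mm (28 mm either side of its middle) and the halves parallel within 4 degrees; the wedge stands released in the seam 28 mm from its middle, within 18 mm, at most 20 mm short of fully in, upright within 15 degrees (all of step 3 and angle between the y axis of edge_left and the y axis of housing, either way round below 0.07 rad and angle between wedge_grip's own z axis and vertical below 0.26 rad); the robot touches nothing.
It fails at once if another tool of the rack is pulled out, or moved more than 25 mm (distance of any of punch, scraper from where it was at the start of the episode above 0.025 m).
It also fails if it takes over 48 s, if anything falls off the work surface, if the arm or the gripper's body presses on something with over 40 N, if the wrist force passes 120 N, or if a joint passes its speed limit or range.

ROBOT

A 6-joint arm with a two-finger parallel gripper is mounted at the origin on a cart in front of the work surface, level with it; the furniture and walls round the work are solid. World frame = base frame: x ahead of the robot, y to its left, z up, the work surface at z = 0. Lengths are in m, angles in rad, forces in N, time in s.
With the tool pointing down it reaches from about 0.4 to 0.825 m from the base axis. Payload 7 kg.
Tool frame: the origin (TCP) lies at the centre of the arm's flange, where the gripper is bolted on; the fingertips stand 178 mm ahead of it and the grasp point (between the pads) lies 159 mm ahead of it; x points along the fingers, z is the direction in which the jaws open and shut, and the axes are right-handed (so a half turn about x gives the same grasp; the last joint's range is limited). The gripper opens to 88 mm and grips with 3 to 60 N. Pads are 19 mm wide; open, the fingers measure 130 mm over their backs; the gripper's body (78 mm by 193 mm) begins 47 mm behind the grasp point.
Start: joints at [-1.015, 0.359, 0.012, 0, -1.224, -0.288], TCP at [0.179, -0.651, 0.405] pointing down, gripper open.
Joint ranges: [-3.07, 3.07], [-1.43, 2.12], [-1.02, 1.25], [-3.03, 1.67], [-3.05, -0], [-3.03, 3.03]. Speed limits (rad/s): [2.39, 2.39, 3.01, 3.14, 3.14, 3.14].

INTERFACE

Orientations are given as [roll, pitch, yaw] about the fixed x, y, z axes, in that order (R = Rz(yaw) Ry(pitch) Rx(roll)).
In Python, from station import telemetry, optics, job_done, finder gives the robot as it stands.
- The arm moves only by the tool play_rows, never from a script. Its argument "steps" is a list of rows, each an object of numbers: "gripper": the opening, from 0 (shut) to 1 (fully open); "tx", "ty", "tz": the shift along the tool's x, y, z in units of 25 mm (1.0 is 25 mm); "ax", "ay", "az": the turn, a rotation vector about the tool's x, y, z in units of 6 degrees (1.0 is 6 degrees). In form: [{"gripper": .., "tx": .., "ty": .., "tz": .., "ax": .., "ay": .., "az": ..}, ...]. A call has 1 to 20 rows; each row shifts and turns the commanded pose from where the row before left it, along the tool's axes as they then stand; what a row does not reach is not made up. A row lasts 1/12 s, in which the tool goes at most 41.7 mm and 7.16 degrees, less where a joint would pass 70% of its speed; a pose out of reach is approached as far as the arm can. A call is refused whole if a number of a shift passes 1 or a number of a turn 1, either way. A call with a gripper value outside its range is refused whole. The fingers move at their own pace and stop on an object; "newtons" is the grip in N (left out, the last holds). Time passes only in rows, so rows that do not move let the fingers close. It gives the time, the measured TCP pose, the force and the opening at its end, in the units of the state.
- telemetry.get_state(): the state, without advancing time (a new reading comes with each control period).
- optics.grab_frame(name): name is "side" or "top" or "wrist"; returns the picture (420x560x3 uint8, red, green, blue); there is no depth.
- optics.calibration(name): a dict with "fx", "fy", "cx", "cy" (pixels), "k1" (the pictures are not rectified: a ray, as slopes to the right and down, at radius r is drawn at 1 + k1 r^2 times it, then the intrinsics apply), "T" (4x4, takes a point from camera to world coordinates); the wrist camera has in their place "mount" (4x4, takes a point from camera to tool coordinates, whose origin is the TCP and whose axes are the tool frame's). Camera axes: x right, y down, z forward; pixel columns grow to the right and rows downward; lengths in m; the calibration is good to about 2 mm. A picture is of the moment at which its call begins: read the wrist's pose just before it. calibration takes no time and is no camera call.
- job_done(): hands the job in, once; it reports no verdict.
Trained networks look in the newest picture that a camera, given by its name, has taken for a name from the list of things; names that differ only in an ending like _2 or _b are one class to them, and where a whole thing is asked for, a point or a joint stands for the part that bears it (a point fixed in the world has none). Each returns a list of dicts, best first, with "confidence" (0 to 1); they miss things now and then, are a little off and sometimes report something else, mostly with a low value. They report only what shows in the picture. A call takes as long as a camera call. They do not tell look-alikes from the thing itself.
- finder.look_for(query, camera): "extent" ([left, top, right, bottom] in pixels, round what is visible of it).
- finder.silhouettes(query, camera): "pixels" (420x560 bool, what is visible of it) and "extent" ([left, top, right, bottom] in pixels, round what is visible of it).
- finder.pinpoint(query, camera): "location" ([row, column] in pixels: a listed point, or the origin of a listed thing).
The state is a dict: "t": time; "q": joint angles; "qd": joint speeds; "joint_efforts": joint torques, N m; "eef_pos": TCP position; "ee_rot": TCP orientation; "force": force on the tool from outside, world axes, zero at the start; "moment": the same for the moment, N m; "width": finger opening in m.
Only numpy, scipy, OpenCV 4.12 (cv2) and the standard library are available. Lean on these libraries where they do the work, as an engineer would, in place of code of your own. Each camera call takes 0.05 s, during which the arm holds its last target.

## Working session

There is one attempt and no reset: what is moved stays moved. The work goes in short steps, Python scripts to look and compute and a tool call to move; the robot and the scene stay as the last step left them, time stands still between calls to the robot, and variables do not carry over. Pictures are saved under pics/ and viewed, and the job is handed in when it is done.

Besides the shell and the picture viewer there is one more tool, called as name(argument=value, ...), one argument or row to a line, values as JSON. play_rows: Moves the arm, as the interface text tells. Its arguments: {"type":"object","properties":{"steps":{"type":"array"},"newtons":{"type":"number"}},"required":["steps"]}

```bash
mkdir -p pics; ls
cat > h.py <<'E'
import numpy as np, cv2
from scipy.spatial.transform import Rotation as Rn
from station import telemetry, optics, job_done, finder
def snap(cam,name):
    s=telemetry.get_state(); im=optics.grab_frame(cam); cv2.imwrite(f'pics/{name}.png',cv2.cvtColor(im,cv2.COLOR_RGB2BGR)); return im,s
def Ttool(s):
    T=np.eye(4); r=np.array(s['ee_rot'])
    T[:3,:3]=Rn.from_euler('xyz',r).as_matrix() if r.size==3 else r; T[:3,3]=s['eef_pos']; return T
def cam(c,s=None):
    k=optics.calibration(c); T=np.array(k['T']) if 'T' in k else Ttool(s)@np.array(k['mount']); return k,T
def ray(c,u,v,s=None):
    k,T=cam(c,s); x=(u-k['cx'])/k['fx']; y=(v-k['cy'])/k['fy']
    xd,yd=x,y
    for _ in range(20):
        f=1+k['k1']*(x*x+y*y); x,y=xd/f,yd/f
    return T[:3,3],T[:3,:3]@np.array([x,y,1])
def atz(c,u,v,z,s=None):
    o,d=ray(c,u,v,s); return o+d*(z-o[2])/d[2]
def proj(c,P,s=None):
    k,T=cam(c,s); p=np.linalg.inv(T)@np.append(P,1); x,y=p[0]/p[2],p[1]/p[2]; f=1+k['k1']*(x*x+y*y)
    return k['cx']+k['fx']*x*f,k['cy']+k['fy']*y*f
def tri(obs):
    A=np.zeros((3,3));b=np.zeros(3)
    for o,d in obs:
        d=d/np.linalg.norm(d);M=np.eye(3)-np.outer(d,d);A+=M;b+=M@o
    return np.linalg.solve(A,b)
E
python3 - <<'E'
from h import *
for c in ['side','top','wrist']:
    im,s=snap(c,c+'0'); k=optics.calibration(c); print(c,{a:(np.round(np.array(b),3).tolist()) for a,b in k.items()})
    for q in ['wedge_grip','groove_left','groove_right','housing','edge_left','edge_right','punch','scraper']:
        print(q,[(np.round(d['location'],1).tolist(),round(d['confidence'],2)) for d in finder.pinpoint(q,c)])
print(telemetry.get_state())
E
```

```text
pics
side {'fx': 395.834, 'fy': 395.834, 'cx': 275.171, 'cy': 212.056, 'k1': -0.027, 'T': [[-0.998, -0.048, 0.034, 0.496], [-0.053, 0.482, -0.875, 0.96], [0.026, -0.875, -0.484, 0.509], [0.0, 0.0, 0.0, 1.0]]}
wedge_grip [([234.0, 299.4], 0.78), ([231.2, 176.5], 0.74)]
groove_left [([213.0, 289.6], 0.73), ([272.3, 399.4], 0.69)]
groove_right [([202.8, 296.2], 0.8), ([255.1, 400.9], 0.67)]
housing [([285.9, 397.7], 0.81), ([223.4, 296.1], 0.62)]
edge_left [([218.1, 293.4], 0.86), ([281.1, 397.9], 0.58)]
edge_right [([265.2, 400.4], 0.61)]
punch [([257.6, 304.4], 0.56)]
scraper [([274.3, 303.3], 0.56), ([234.4, 299.7], 0.25)]
top {'fx': 426.041, 'fy': 426.041, 'cx': 277.477, 'cy': 206.683, 'k1': -0.106, 'T': [[-0.006, -0.994, 0.114, 0.437], [-1.0, 0.007, 0.005, 0.219], [-0.006, -0.113, -0.994, 0.987], [0.0, 0.0, 0.0, 1.0]]}
wedge_grip [([239.1, 257.9], 0.7), ([120.9, 302.1], 0.65)]
groove_left [([230.3, 317.6], 0.78), ([324.7, 220.8], 0.74)]
groove_right [([236.1, 341.2], 0.71), ([336.8, 238.7], 0.67)]
housing [([235.5, 322.0], 0.69)]
edge_left [([328.3, 221.1], 0.85), ([233.3, 314.7], 
[... 390 characters left out ...]

edge_left []
edge_right []
punch []
scraper []
{'t': 1.35, 'q': array([-1.01488934e+00,  3.58597541e-01,  1.18560866e-02,  5.70968102e-06,
       -1.22410127e+00, -2.88097000e-01]), 'qd': array([ 5.18518554e-04, -2.75559407e-03,  3.35642638e-04,  2.94508257e-05,
        5.66695976e-04, -3.56574010e-04]), 'joint_efforts': array([ 1.49406409e-03, -5.82389081e+01,  2.93298393e+01,  7.00288296e+00,
        1.23936051e-02, -1.84912932e-05]), 'eef_pos': array([ 0.17858382, -0.65090972,  0.40464472]), 'ee_rot': array([0.40332572, 1.57074962, 2.24193397]), 'force': array([-0.3314916 , -0.25066529,  0.33389841]), 'moment': array([-0.0213928 , -0.00685513, -0.02126645]), 'width': 0.08746753367858784}
```

Run:
```python
import cv2
for c,(x,y,w,h) in {'top':(180,80,210,290),'side':(130,150,320,200)}.items():
    im=cv2.imread(f'pics/{c}0.png')
    f=2.5 if c=='side' else 2
    cv2.imwrite(f'pics/{c}0c.png',cv2.resize(im[y:y+h,x:x+w],None,fx=f,fy=f,interpolation=3))
```

```text
(no output)
```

View pics/top0.png

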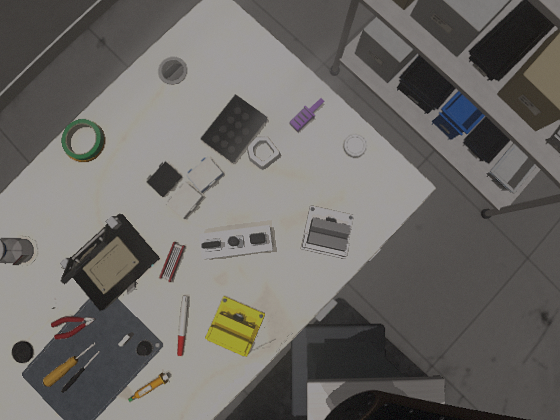

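View pics/side0.png

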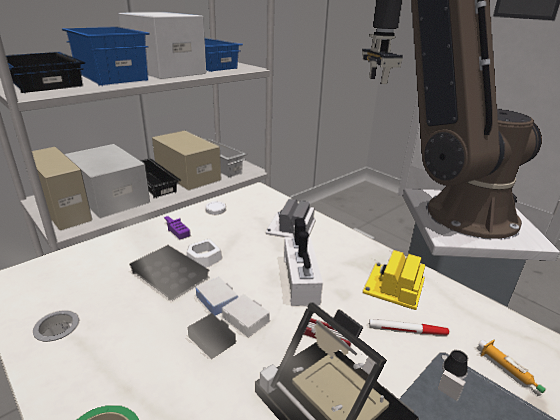

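```bash
ls pics
```

```text
side0.png
side0c.png
top0.png
top0c.png
wrist0.png
```

View pics/top0c.png

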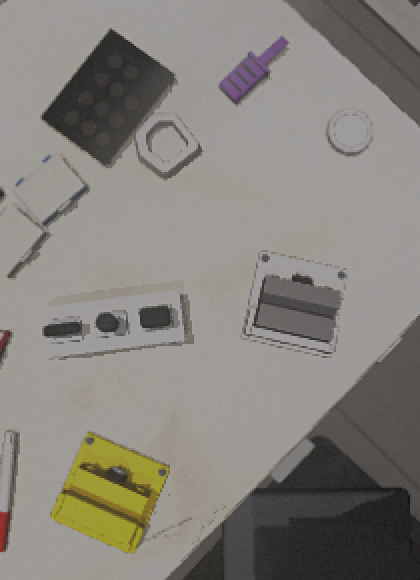

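View pics/side0c.png

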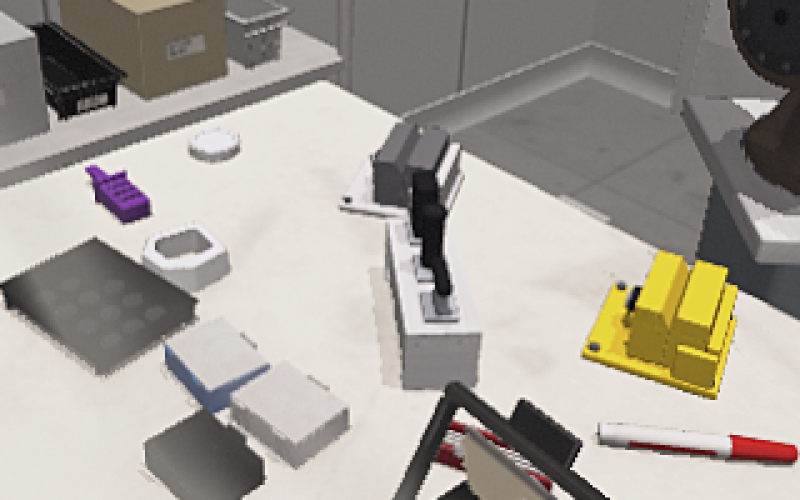

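Run:
```python
from h import *
print('wedge top',atz('top',258,239,.084),tri([ray('top',257.9,239.1),ray('side',299.4,234)]))
print('gl',atz('top',317.6,230.3,.058),'gr',atz('top',341.2,236.1,.058))
print('punch',atz('top',235.5,238.8,.054),'scr',atz('top',216.2,246.9,.054))
for a in [(212,244),(235,240),(259,238)]: print(atz('top',*a,.1))
s=telemetry.get_state();print(np.round(Ttool(s),3))
```

```text
wedge top [0.4716786  0.26528326 0.084     ] [0.47190342 0.26588275 0.07630866]
gl [0.49071616 0.13651927 0.058     ] gr [0.47762659 0.08513868 0.058     ]
punch [0.47353863 0.31613332 0.054     ] scr [0.45602229 0.35845882 0.054     ]
[0.46114709 0.3604265  0.1       ]
[0.46925119 0.31238504 0.1       ]
[0.47313102 0.26237975 0.1       ]
[[-0.    -0.964 -0.265  0.179]
 [ 0.    -0.265  0.964 -0.651]
 [-1.     0.     0.     0.405]
 [ 0.     0.     0.     1.   ]]
```

```bash
cat >> h.py <<'E'
def sim(T,rows):
    T=T.copy()
    for r in rows:
        d=np.eye(4); d[:3,3]=[.025*r.get(k,0) for k in('tx','ty','tz')]
        d[:3,:3]=Rn.from_rotvec(np.deg2rad(6)*np.array([r.get(k,0) for k in('ax','ay','az')])).as_matrix()
        T=T@d
    return T
def delta(T,pos,zdir_deg):
    "remaining: tool-axis shift units (before turn), ax units; tool down"
    h=np.degrees(np.arctan2(T[1,2],T[0,2])); e=(zdir_deg-h+180)%360-180
    d=T[:3,:3].T@(np.array(pos)-T[:3,3]); return d/.025,-e/6,h
E
python3 - <<'E'
from h import *
s=telemetry.get_state();T=Ttool(s)
A=[dict(ty=-1,tz=.5,ax=-.4)]*10+[dict(ty=-1,ax=-.43)]*10
B=[dict(ty=-1,ax=-.43)]*12
T1=sim(T,A);T2=sim(T1,B)
for X in(T1,T2): print(np.round(X,3),np.hypot(*X[:2,3]),delta(X,[.472,.263,.36],187))
E
```

```text
[[-0.    -0.42  -0.907  0.503]
 [ 0.    -0.907  0.42  -0.238]
 [-1.    -0.     0.     0.405]
 [ 0.     0.     0.     1.   ]] 0.5561808866757314 (array([  1.78678492, -17.65023685,   9.53724674]), np.float64(-5.30925118085905), np.float64(155.1444929148457))
[[-0.     0.106 -0.994  0.558]
 [ 0.    -0.994 -0.106  0.054]
 [-1.    -0.     0.     0.405]
 [ 0.     0.     0.     1.   ]] 0.5603029776286342 (array([ 1.78678492, -8.69055091,  2.51914931]), np.float64(-0.14925118033083132), np.float64(-173.89550708198496))
```

play_rows(
  steps=[
    {"gripper":1,"ty":-1,"tz":0.5,"ax":-0.4},
    {"gripper":1,"ty":-1,"tz":0.5,"ax":-0.4},
    {"gripper":1,"ty":-1,"tz":0.5,"ax":-0.4},
    {"gripper":1,"ty":-1,"tz":0.5,"ax":-0.4},
    {"gripper":1,"ty":-1,"tz":0.5,"ax":-0.4},
    {"gripper":1,"ty":-1,"tz":0.5,"ax":-0.4},
    {"gripper":1,"ty":-1,"tz":0.5,"ax":-0.4},
    {"gripper":1,"ty":-1,"tz":0.5,"ax":-0.4},
    {"gripper":1,"ty":-1,"tz":0.5,"ax":-0.4},
    {"gripper":1,"ty":-1,"tz":0.5,"ax":-0.4},
    {"gripper":1,"ty":-1,"ax":-0.43},
    {"gripper":1,"ty":-1,"ax":-0.43},
    {"gripper":1,"ty":-1,"ax":-0.43},
    {"gripper":1,"ty":-1,"ax":-0.43},
    {"gripper":1,"ty":-1,"ax":-0.43},
    {"gripper":1,"ty":-1,"ax":-0.43},
    {"gripper":1,"ty":-1,"ax":-0.43},
    {"gripper":1,"ty":-1,"ax":-0.43},
    {"gripper":1,"ty":-1,"ax":-0.43},
    {"gripper":1,"ty":-1,"ax":-0.43},
  ],
)

```text
invalid input
```

play_rows(
  steps=[
    {"gripper":1,"ty":-1,"ax":-0.43},
    {"gripper":1,"ty":-1,"ax":-0.43},
    {"gripper":1,"ty":-1,"ax":-0.43},
    {"gripper":1,"ty":-1,"ax":-0.43},
    {"gripper":1,"ty":-1,"ax":-0.43},
    {"gripper":1,"ty":-1,"ax":-0.43},
    {"gripper":1,"ty":-1,"ax":-0.43},
    {"gripper":1,"ty":-1,"ax":-0.43},
    {"gripper":1,"ty":-1,"ax":-0.43},
    {"gripper":1,"ty":-1,"ax":-0.43},
    {"gripper":1,"ty":-1,"ax":-0.43},
    {"gripper":1,"ty":-1,"ax":-0.43},
    {"gripper":1},
    {"gripper":1},
  ],
)

```text
invalid input
```

Run:
```python
from h import *
im,s=snap('wrist','w1');T=Ttool(s);print(s['t'],np.round(T,3))
for q,z in [('wedge_grip',.084),('groove_left',.058),('groove_right',.058),('edge_left',.044),('edge_right',.044),('punch',.054),('scraper',.054)]:
    print(q,[(np.round(d['location'],1).tolist(),round(d['confidence'],2),atz('wrist',d['location'][1],d['location'][0],z,s).round(4).tolist()) for d in finder.pinpoint(q,'wrist')])
print(delta(T,[.472,.263,.36],187))
```

```text
1.35 [[-0.    -0.964 -0.265  0.179]
 [ 0.    -0.265  0.964 -0.651]
 [-1.     0.     0.     0.405]
 [ 0.     0.     0.     1.   ]]
wedge_grip []
groove_left []
groove_right []
edge_left []
edge_right []
punch []
scraper []
(array([  1.78678492, -20.99191914,  32.14738292]), np.float64(-13.609251188798643), np.float64(105.34449286720813))
```

View pics/w1.png

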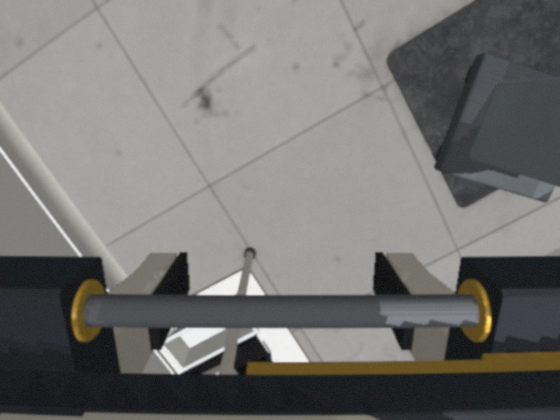

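The wrist view still shows the floor at the start pose: the arm didn't move because the call was refused. I'll retry with every key in each row.

play_rows(
  steps=[
    {"gripper":1,"tx":0,"ty":-1,"tz":0.5,"ax":-0.4,"ay":0,"az":0},
    {"gripper":1,"tx":0,"ty":-1,"tz":0.5,"ax":-0.4,"ay":0,"az":0},
  ],
)

```text
t: 1.92
eef_pos: [0.219, -0.6129, 0.4041]
ee_rot: [0.479, 1.57, 2.4]
force: [0.8, -0.1, -0.5]
width: 0.0876
```

play_rows(
  steps=[
    {"gripper":1,"tx":0,"ty":-1,"tz":0.5,"ax":-0.4,"ay":0,"az":0},
    {"gripper":1,"tx":0,"ty":-1,"tz":0.5,"ax":-0.4,"ay":0,"az":0},
    {"gripper":1,"tx":0,"ty":-1,"tz":0.5,"ax":-0.4,"ay":0,"az":0},
    {"gripper":1,"tx":0,"ty":-1,"tz":0.5,"ax":-0.4,"ay":0,"az":0},
    {"gripper":1,"tx":0,"ty":-1,"tz":0.5,"ax":-0.4,"ay":0,"az":0},
    {"gripper":1,"tx":0,"ty":-1,"tz":0.5,"ax":-0.4,"ay":0,"az":0},
    {"gripper":1,"tx":0,"ty":-1,"tz":0.5,"ax":-0.4,"ay":0,"az":0},
    {"gripper":1,"tx":0,"ty":-1,"tz":0.5,"ax":-0.4,"ay":0,"az":0},
    {"gripper":1,"tx":0,"ty":-1,"tz":0,"ax":-0.43,"ay":0,"az":0},
    {"gripper":1,"tx":0,"ty":-1,"tz":0,"ax":-0.43,"ay":0,"az":0},
    {"gripper":1,"tx":0,"ty":-1,"tz":0,"ax":-0.43,"ay":0,"az":0},
    {"gripper":1,"tx":0,"ty":-1,"tz":0,"ax":-0.43,"ay":0,"az":0},
    {"gripper":1,"tx":0,"ty":-1,"tz":0,"ax":-0.43,"ay":0,"az":0},
    {"gripper":1,"tx":0,"ty":-1,"tz":0,"ax":-0.43,"ay":0,"az":0},
    {"gripper":1,"tx":0,"ty":-1,"tz":0,"ax":-0.43,"ay":0,"az":0},
    {"gripper":1,"tx":0,"ty":-1,"tz":0,"ax":-0.43,"ay":0,"az":0},
    {"gripper":1,"tx":0,"ty":-1,"tz":0,"ax":-0.43,"ay":0,"az":0},
    {"gripper":1,"tx":0,"ty":-1,"tz":0,"ax":-0.43,"ay":0,"az":0},
  ],
)

```text
t: 3.42
eef_pos: [0.5035, -0.2365, 0.4048]
ee_rot: [-3.054, 1.57, -0.343]
force: [0.1, -1.0, 0.0]
width: 0.0879
```

play_rows(
  steps=[
    {"gripper":1,"tx":0,"ty":-1,"tz":0,"ax":-0.43,"ay":0,"az":0},
    {"gripper":1,"tx":0,"ty":-1,"tz":0,"ax":-0.43,"ay":0,"az":0},
    {"gripper":1,"tx":0,"ty":-1,"tz":0,"ax":-0.43,"ay":0,"az":0},
    {"gripper":1,"tx":0,"ty":-1,"tz":0,"ax":-0.43,"ay":0,"az":0},
    {"gripper":1,"tx":0,"ty":-1,"tz":0,"ax":-0.43,"ay":0,"az":0},
    {"gripper":1,"tx":0,"ty":-1,"tz":0,"ax":-0.43,"ay":0,"az":0},
    {"gripper":1,"tx":0,"ty":-1,"tz":0,"ax":-0.43,"ay":0,"az":0},
    {"gripper":1,"tx":0,"ty":-1,"tz":0,"ax":-0.43,"ay":0,"az":0},
    {"gripper":1,"tx":0,"ty":-1,"tz":0,"ax":-0.43,"ay":0,"az":0},
    {"gripper":1,"tx":0,"ty":-1,"tz":0,"ax":-0.43,"ay":0,"az":0},
    {"gripper":1,"tx":0,"ty":-1,"tz":0,"ax":-0.43,"ay":0,"az":0},
    {"gripper":1,"tx":0,"ty":-1,"tz":0,"ax":-0.43,"ay":0,"az":0},
    {"gripper":1,"tx":0,"ty":0,"tz":0,"ax":0,"ay":0,"az":0},
    {"gripper":1,"tx":0,"ty":0,"tz":0,"ax":0,"ay":0,"az":0},
  ],
)

```text
t: 4.58
eef_pos: [0.5577, 0.0548, 0.4047]
ee_rot: [-2.759, 1.571, 0.491]
force: [-0.1, -0.9, -0.3]
width: 0.0877
```

```bash
cat > look.py <<'E'
from h import *
import sys
n=sys.argv[1]; qs=sys.argv[2].split(',')
Z=dict(wedge_grip=.084,groove_left=.058,groove_right=.058,edge_left=.044,edge_right=.044,punch=.054,scraper=.054)
im,s=snap('wrist',n);T=Ttool(s);print(s['t'],np.round(T,4).tolist(),s['force'].round(1),s['width'])
for q in qs:
    if q: print(q,[(np.round(d['location'],1).tolist(),round(d['confidence'],2),atz('wrist',d['location'][1],d['location'][0],Z[q],s).round(4).tolist()) for d in finder.pinpoint(q,'wrist')])
E
python3 look.py w2 wedge_grip,groove_left,groove_right,edge_left,edge_right,punch,scraper
```

```text
4.5833 [[0.0001, 0.1084, -0.9941, 0.5577], [0.0001, -0.9941, -0.1084, 0.0548], [-1.0, -0.0001, -0.0001, 0.4047], [0.0, 0.0, 0.0, 1.0]] [-0.1 -0.9 -0.3] 0.08765723890618488
wedge_grip [([254.9, 94.5], 0.7, [0.7185, 0.1272, 0.084])]
groove_left [([278.7, 336.0], 0.95, [0.4939, 0.1398, 0.058])]
groove_right [([225.9, 359.5], 0.71, [0.4801, 0.083, 0.058])]
edge_left [([270.9, 336.1], 0.97, [0.492, 0.138, 0.044])]
edge_right [([222.5, 359.2], 0.91, [0.4773, 0.084, 0.044])]
punch []
scraper []
```

View pics/w2.png

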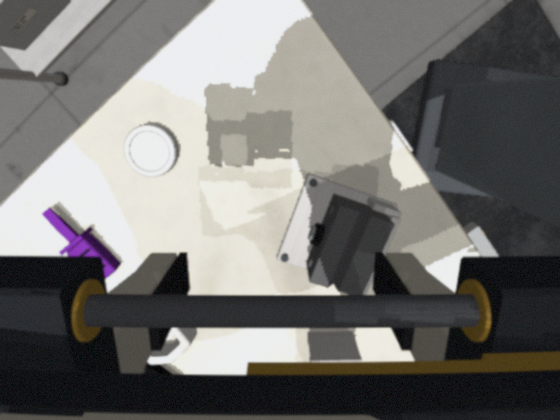

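The crop shows the grey housing at (350,240), with the groove running between its halves. The purple look-alike is at (80,240), and `wedge_grip` fired on that. The rack is hidden, so I'll move past it to view it. For the wedge, the candidates are the rack's block at top (259,239), the punch at (235,240), the scraper at (212,244) and the purple part at (306,114). I choose the rectangular block at (259,239).

play_rows(
  steps=[
    {"gripper":1,"tx":0,"ty":-1,"tz":0.15,"ax":0,"ay":0,"az":0},
    {"gripper":1,"tx":0,"ty":-1,"tz":0.15,"ax":0,"ay":0,"az":0},
    {"gripper":1,"tx":0,"ty":-1,"tz":0.15,"ax":0,"ay":0,"az":0},
    {"gripper":1,"tx":0,"ty":-1,"tz":0.15,"ax":0,"ay":0,"az":0},
    {"gripper":1,"tx":0,"ty":-1,"tz":0.15,"ax":0,"ay":0,"az":0},
    {"gripper":1,"tx":0,"ty":-1,"tz":0.15,"ax":0,"ay":0,"az":0},
    {"gripper":1,"tx":0,"ty":-1,"tz":0.15,"ax":0,"ay":0,"az":0},
    {"gripper":1,"tx":0,"ty":-1,"tz":0.15,"ax":0,"ay":0,"az":0},
    {"gripper":1,"tx":0,"ty":-1,"tz":0.15,"ax":0,"ay":0,"az":0},
    {"gripper":1,"tx":0,"ty":-1,"tz":0.15,"ax":0,"ay":0,"az":0},
    {"gripper":1,"tx":0,"ty":-1,"tz":0.15,"ax":0,"ay":0,"az":0},
    {"gripper":1,"tx":0,"ty":-1,"tz":0.15,"ax":0,"ay":0,"az":0},
    {"gripper":1,"tx":0,"ty":0,"tz":0,"ax":0,"ay":0,"az":0},
    {"gripper":1,"tx":0,"ty":0,"tz":0,"ax":0,"ay":0,"az":0},
  ],
)

```text
t: 6.15
eef_pos: [0.4809, 0.3481, 0.4043]
ee_rot: [0.79, 1.57, -2.244]
force: [0.2, -0.5, -0.5]
width: 0.0873
```

```bash
python3 look.py w3 wedge_grip,groove_left,groove_right,edge_left,edge_right,punch,scraper
```

```text
6.15 [[-0.0003, 0.1077, -0.9942, 0.4809], [-0.0004, -0.9942, -0.1077, 0.3481], [-1.0, 0.0004, 0.0004, 0.4043], [0.0, 0.0, 0.0, 1.0]] [ 0.2 -0.5 -0.5] 0.08729882943571579
wedge_grip [([98.1, 299.8], 0.85, [0.4742, 0.2677, 0.084])]
groove_left [([211.7, 485.3], 0.79, [0.2866, 0.3496, 0.058])]
groove_right [([161.7, 522.6], 0.88, [0.264, 0.2993, 0.058])]
edge_left [([208.0, 478.7], 0.91, [0.2855, 0.35, 0.044])]
edge_right [([159.1, 516.8], 0.81, [0.2608, 0.2987, 0.044])]
punch [([154.9, 301.0], 0.74, [0.4658, 0.3161, 0.054]), ([205.7, 298.4], 0.63, [0.4625, 0.3635, 0.054])]
scraper [([203.6, 300.5], 0.56, [0.4608, 0.3613, 0.054])]
```

View pics/w3.png

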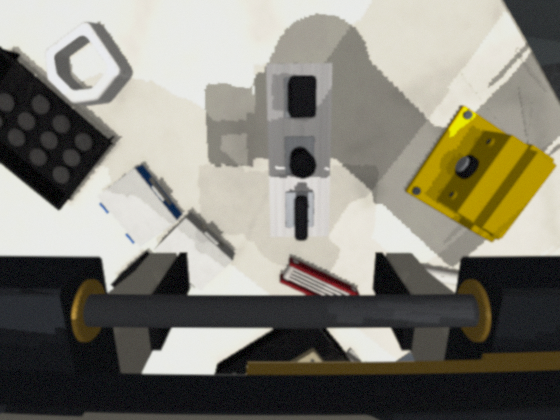

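The view shows the rack with the wedge's rectangular block at (302,97), the punch at (302,160) and the scraper bar at (301,215). They sit 50 mm apart, as described.

Run:
```python
from h import *
T=Ttool(telemetry.get_state()); print(delta(T,[.473,.2665,.33],187.2),delta(T,[.473,.2665,.246],187.2)[0])
c=cv2.imread('pics/w3.png')[50:250,220:380]; cv2.imwrite('pics/w3c.png',cv2.resize(c,None,fx=3,fy=3,interpolation=3))
```

```text
(array([2.99393604, 3.14942173, 0.66991283]), np.float64(-0.19106597661762711), np.float64(-173.94639585970572)) [6.35393587 3.15017531 0.67069001]
```

View pics/w3c.png

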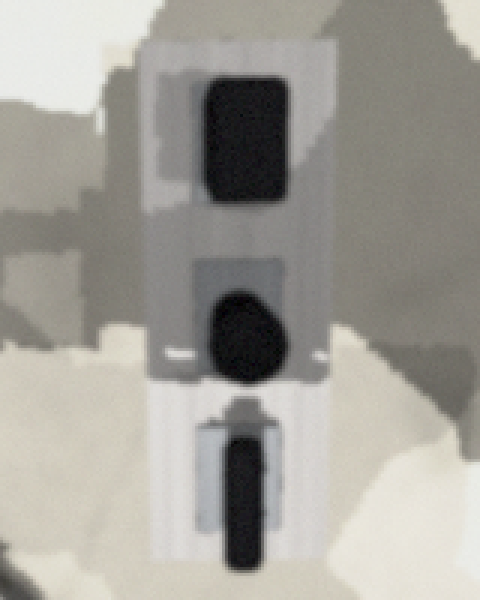

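The crop confirms the choice: the upper handle, at crop (245,140), is the rectangular block of the wedge. I'll move over it and descend.

play_rows(
  steps=[
    {"gripper":1,"tx":0.6,"ty":0.79,"tz":0.17,"ax":-0.19,"ay":0,"az":0},
    {"gripper":1,"tx":0.8,"ty":0.79,"tz":0.17,"ax":0,"ay":0,"az":0},
    {"gripper":1,"tx":0.8,"ty":0.79,"tz":0.17,"ax":0,"ay":0,"az":0},
    {"gripper":1,"tx":0.8,"ty":0.78,"tz":0.16,"ax":0,"ay":0,"az":0},
    {"gripper":1,"tx":0.8,"ty":0,"tz":0,"ax":0,"ay":0,"az":0},
    {"gripper":1,"tx":0.8,"ty":0,"tz":0,"ax":0,"ay":0,"az":0},
    {"gripper":1,"tx":0.7,"ty":0,"tz":0,"ax":0,"ay":0,"az":0},
    {"gripper":1,"tx":0.6,"ty":0,"tz":0,"ax":0,"ay":0,"az":0},
    {"gripper":1,"tx":0.45,"ty":0,"tz":0,"ax":0,"ay":0,"az":0},
    {"gripper":1,"tx":0,"ty":0,"tz":0,"ax":0,"ay":0,"az":0},
    {"gripper":1,"tx":0,"ty":0,"tz":0,"ax":0,"ay":0,"az":0},
  ],
)

```text
t: 7.47
eef_pos: [0.4741, 0.2667, 0.2458]
ee_rot: [0.883, 1.57, -2.133]
force: [0.6, -0.6, 0.4]
width: 0.0874
```

```bash
python3 look.py w4 wedge_grip;python3 - <<'E'
from h import *
snap('top','t4');snap('side','s4')
s=telemetry.get_state();T=Ttool(s);print('grasp pt proj', [proj(c,T[:3,3]+.159*T[:3,0]) for c in('top','side')])
a=cv2.imread('pics/s4.png')[150:330,200:400];b=cv2.imread('pics/t4.png')[150:330,180:380]
cv2.imwrite('pics/st4.png',cv2.resize(np.hstack([a,b]),None,fx=2,fy=2))
E
```

```text
7.4667 [[-0.0006, 0.1258, -0.992, 0.4741], [-0.001, -0.992, -0.1258, 0.2667], [-1.0, 0.0009, 0.0007, 0.2458], [0.0, 0.0, 0.0, 1.0]] [ 0.6 -0.6  0.4] 0.08744082476894643
wedge_grip [([288.7, 278.4], 0.87, [0.4749, 0.2673, 0.084])]
grasp pt proj [(np.float64(256.9014170487932), np.float64(237.59028988335402)), (np.float64(298.5111880860759), np.float64(229.5070913251144))]
```

View pics/st4.png

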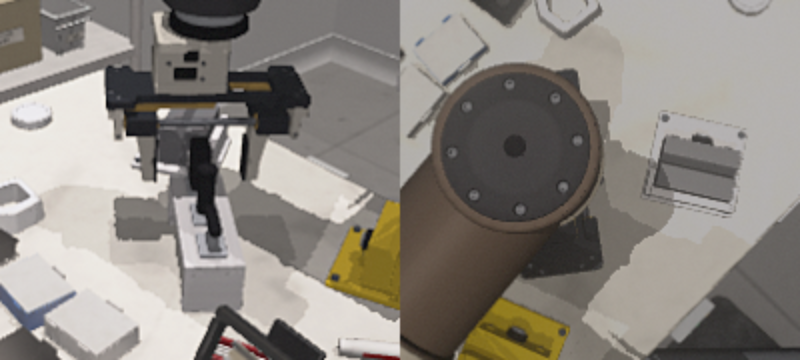

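View pics/w4.png

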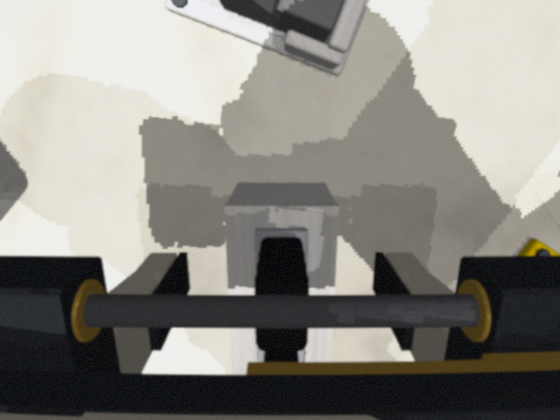

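The wrist view shows the block handle at (282,290), centred and square between the pads at (150,300) and (410,300). I'll close the gripper and lift.

play_rows(
  newtons=50,
  steps=[
    {"gripper":0,"tx":0,"ty":0,"tz":0,"ax":0,"ay":0,"az":0},
    {"gripper":0,"tx":0,"ty":0,"tz":0,"ax":0,"ay":0,"az":0},
    {"gripper":0,"tx":0,"ty":0,"tz":0,"ax":0,"ay":0,"az":0},
    {"gripper":0,"tx":0,"ty":0,"tz":0,"ax":0,"ay":0,"az":0},
    {"gripper":0,"tx":0,"ty":0,"tz":0,"ax":0,"ay":0,"az":0},
    {"gripper":0,"tx":0,"ty":0,"tz":0,"ax":0,"ay":0,"az":0},
    {"gripper":0,"tx":0,"ty":0,"tz":0,"ax":0,"ay":0,"az":0},
    {"gripper":0,"tx":0,"ty":0,"tz":0,"ax":0,"ay":0,"az":0},
  ],
)

```text
t: 8.33
eef_pos: [0.474, 0.267, 0.2459]
ee_rot: [0.924, 1.571, -2.091]
force: [-0.1, 0.0, 0.1]
width: 0.04
```

play_rows(
  newtons=50,
  steps=[
    {"gripper":0,"tx":0,"ty":0,"tz":0,"ax":0,"ay":0,"az":0},
    {"gripper":0,"tx":0,"ty":0,"tz":0,"ax":0,"ay":0,"az":0},
    {"gripper":0,"tx":0,"ty":0,"tz":0,"ax":0,"ay":0,"az":0},
    {"gripper":0,"tx":0,"ty":0,"tz":0,"ax":0,"ay":0,"az":0},
    {"gripper":0,"tx":0,"ty":0,"tz":0,"ax":0,"ay":0,"az":0},
    {"gripper":0,"tx":0,"ty":0,"tz":0,"ax":0,"ay":0,"az":0},
    {"gripper":0,"tx":0,"ty":0,"tz":0,"ax":0,"ay":0,"az":0},
  ],
)

```text
t: 8.92
eef_pos: [0.474, 0.267, 0.2459]
ee_rot: [0.367, 1.571, -2.648]
force: [0.0, -0.1, -0.4]
width: 0.0201
```

Width is 20.1 mm, so the handle is gripped. Now lifting.

play_rows(
  steps=[
    {"gripper":0,"tx":-0.4,"ty":0,"tz":0,"ax":0,"ay":0,"az":0},
    {"gripper":0,"tx":-0.5,"ty":0,"tz":0,"ax":0,"ay":0,"az":0},
    {"gripper":0,"tx":-0.6,"ty":0,"tz":0,"ax":0,"ay":0,"az":0},
    {"gripper":0,"tx":-0.6,"ty":0,"tz":0,"ax":0,"ay":0,"az":0},
    {"gripper":0,"tx":-0.6,"ty":0,"tz":0,"ax":0,"ay":0,"az":0},
    {"gripper":0,"tx":-0.6,"ty":0,"tz":0,"ax":0,"ay":0,"az":0},
    {"gripper":0,"tx":-0.5,"ty":0,"tz":0,"ax":0,"ay":0,"az":0},
    {"gripper":0,"tx":0,"ty":0,"tz":0,"ax":0,"ay":0,"az":0},
  ],
)

```text
t: 9.58
eef_pos: [0.4746, 0.2674, 0.3444]
ee_rot: [-2.569, 1.566, 0.699]
force: [0.2, 0.1, -0.4]
width: 0.0198
```

```bash
python3 look.py w5 wedge_grip,groove_left,groove_right,edge_left,edge_right
python3 - <<'E'
from h import *
T=Ttool(telemetry.get_state())
for c in('top','side'):
    im=optics.grab_frame(c);
    if c=='side': cv2.imwrite('pics/s5.png',cv2.cvtColor(cv2.resize(im[120:340,180:420],None,fx=2.5,fy=2.5),4))
    for q in('groove_left','groove_right','edge_left','edge_right'):
        z=.058 if q[0]=='g' else .044
        print(c,q,[(round(d['confidence'],2),atz(c,d['location'][1],d['location'][0],z).round(4).tolist()) for d in finder.pinpoint(q,c)])
E
```

```text
9.5833 [[0.0037, 0.1266, -0.9919, 0.4746], [0.0031, -0.9919, -0.1266, 0.2674], [-1.0, -0.0026, -0.0041, 0.3444], [0.0, 0.0, 0.0, 1.0]] [ 0.2  0.1 -0.4] 0.019801684279638604
wedge_grip [([286.7, 280.6], 0.58, [0.469, 0.321, 0.084])]
groove_left [([325.0, 487.0], 0.95, [0.2881, 0.3504, 0.058]), ([17.6, 278.4], 0.9, [0.4933, 0.1391, 0.058])]
groove_right [([275.8, 534.2], 0.92, [0.2622, 0.3006, 0.058])]
edge_left [([21.2, 282.1], 0.88, [0.491, 0.1383, 0.044])]
edge_right [([271.3, 526.0], 0.71, [0.2593, 0.3031, 0.044])]
top groove_left [(0.88, [0.2876, 0.3455, 0.058]), (0.76, [0.4868, 0.139, 0.058])]
top groove_right [(0.7, [0.4748, 0.0821, 0.058])]
top edge_left [(0.92, [0.2765, 0.3573, 0.044]), (0.89, [0.4873, 0.1349, 0.044])]
top edge_right [(0.62, [0.4759, 0.0907, 0.044]), (0.62, [0.2632, 0.3042, 0.044])]
side groove_left [(0.89, [0.4889, 0.144, 0.058]), (0.6, [0.2818, 0.3465, 0.058])]
side groove_right [(0.92, [0.483, 0.0739, 0.058]), (0.68, [0.268, 0.3045, 0.058])]
side edge_left [(0.72, [0.2808, 0.3568, 0.044]), (0.65, [0.4872, 0.1339, 0.044])]
side edge_right [(0.55, [0.2648, 0.3092, 0.044])]
```

View pics/w5.png

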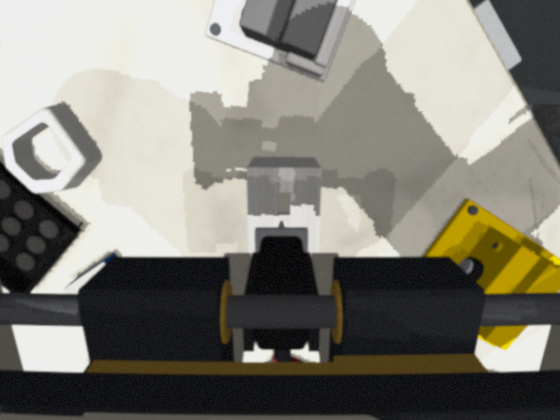

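View pics/s5.png

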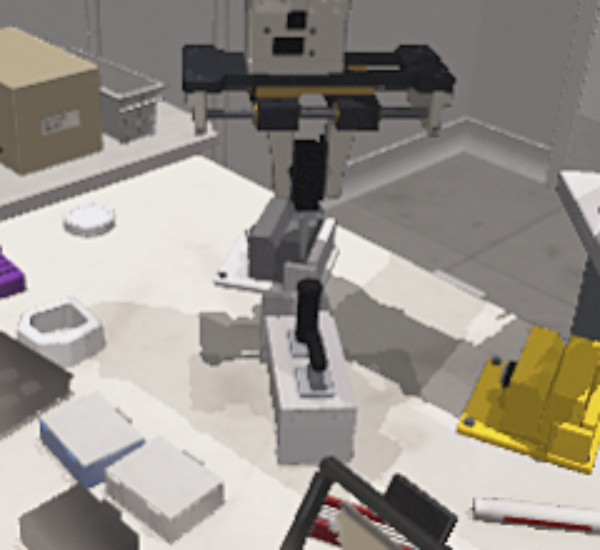

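The side view at (310,170) shows the wedge held upright above the rack, with the punch and scraper still in place at (310,310) and (320,375). Next I'll go over `groove_left`.

Run:
```python
from h import *
T=Ttool(telemetry.get_state())
r=dict(tx=.12,ty=.9,tz=-.0,ax=.7)
d=delta(T,[.4925,.1388,.325],166.2);print(d)
rows=[dict(tx=.15,ty=.88,tz=-.35,ax=0)]*3+[dict(tx=.15,ty=.88,tz=-.35,ax=.7)]*3
T1=sim(T,[dict(ax=0)]);print(sim(T,rows).round(4))
rows=[dict(tx=.13,ty=d[0][1]/6,tz=d[0][2]/6)]*6+[dict(ax=.7)]*5
print(rows[0],sim(T,rows).round(4))
```

```text
(array([ 0.63470851,  5.17943522, -0.08746872]), np.float64(3.507156287787344), np.float64(-172.75706227327598))
[[-1.000e-04 -9.340e-02 -9.956e-01  5.380e-01]
 [-1.000e-04 -9.956e-01  9.340e-02  1.404e-01]
 [-1.000e+00  1.000e-04  1.000e-04  3.184e-01]
 [ 0.000e+00  0.000e+00  0.000e+00  1.000e+00]]
{'tx': 0.13, 'ty': np.float64(0.8632392027730519), 'tz': np.float64(-0.014578119802772833)} [[-1.000e-04 -2.378e-01 -9.713e-01  4.925e-01]
 [-1.000e-04 -9.713e-01  2.378e-01  1.388e-01]
 [-1.000e+00  1.000e-04  1.000e-04  3.214e-01]
 [ 0.000e+00  0.000e+00  0.000e+00  1.000e+00]]
```

play_rows(
  steps=[
    {"gripper":0,"tx":0,"ty":0.5,"tz":0,"ax":0,"ay":0,"az":0},
    {"gripper":0,"tx":0.1,"ty":0.9,"tz":0,"ax":0,"ay":0,"az":0},
    {"gripper":0,"tx":0.1,"ty":0.9,"tz":0,"ax":0,"ay":0,"az":0},
    {"gripper":0,"tx":0.1,"ty":0.9,"tz":-0.05,"ax":0,"ay":0,"az":0},
    {"gripper":0,"tx":0.1,"ty":0.9,"tz":-0.04,"ax":0,"ay":0,"az":0},
    {"gripper":0,"tx":0.1,"ty":0.6,"tz":0,"ax":0,"ay":0,"az":0},
    {"gripper":0,"tx":0.1,"ty":0.48,"tz":0,"ax":0,"ay":0,"az":0},
    {"gripper":0,"tx":0,"ty":0,"tz":0,"ax":0.7,"ay":0,"az":0},
    {"gripper":0,"tx":0,"ty":0,"tz":0,"ax":0.7,"ay":0,"az":0},
    {"gripper":0,"tx":0,"ty":0,"tz":0,"ax":0.7,"ay":0,"az":0},
    {"gripper":0,"tx":0,"ty":0,"tz":0,"ax":0.7,"ay":0,"az":0},
    {"gripper":0,"tx":0,"ty":0,"tz":0,"ax":0.7,"ay":0,"az":0},
    {"gripper":0,"tx":0,"ty":0,"tz":0,"ax":0,"ay":0,"az":0},
    {"gripper":0,"tx":0,"ty":0,"tz":0,"ax":0,"ay":0,"az":0},
  ],
)

```text
t: 11.55
eef_pos: [0.4926, 0.1386, 0.3259]
ee_rot: [-2.751, 1.571, 0.153]
force: [-0.6, 0.4, -1.0]
width: 0.0197
```

```bash
python3 look.py w6 groove_left,groove_right,edge_left,edge_right,wedge_grip
python3 - <<'E'
from h import *
for c in('side',):
    im=optics.grab_frame(c); cv2.imwrite('pics/s6.png',cv2.cvtColor(cv2.resize(im[120:320,200:400],None,fx=3,fy=3),4))
    for q in('groove_left','groove_right','edge_left','edge_right'):
        z=.058 if q[0]=='g' else .044
        print(c,q,[(round(d['confidence'],2),atz(c,d['location'][1],d['location'][0],z).round(4).tolist()) for d in finder.pinpoint(q,c)])
E
```

```text
11.55 [[0.0001, -0.2356, -0.9719, 0.4926], [0.0, -0.9719, 0.2356, 0.1386], [-1.0, -0.0, -0.0001, 0.3259], [0.0, 0.0, 0.0, 1.0]] [-0.6  0.4 -1. ] 0.01966313035460745
groove_left [([213.4, 277.8], 0.93, [0.4944, 0.1375, 0.058])]
groove_right [([136.0, 279.2], 0.77, [0.4805, 0.0854, 0.058]), ([129.5, 284.3], 0.4, [0.4762, 0.0821, 0.058])]
edge_left [([206.9, 284.0], 0.61, [0.4898, 0.1379, 0.044])]
edge_right []
wedge_grip [([293.5, 8.2], 0.93, [0.6895, 0.1419, 0.084]), ([287.4, 278.5], 0.71, [0.5043, 0.1806, 0.084])]
side groove_left [(0.74, [0.2789, 0.3472, 0.058]), (0.64, [0.4912, 0.1339, 0.058]), (0.5, [0.4877, -0.0815, 0.058])]
side groove_right [(0.88, [0.4707, 0.0841, 0.058]), (0.71, [0.2629, 0.2964, 0.058])]
side edge_left [(0.96, [0.2788, 0.3581, 0.044]), (0.58, [0.4901, 0.1463, 0.044])]
side edge_right [(0.75, [0.4709, 0.0736, 0.044]), (0.69, [0.2693, 0.3082, 0.044])]
```

View pics/w6.png

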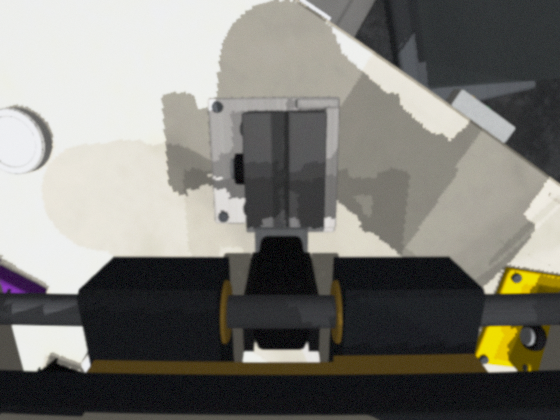

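View pics/s6.png

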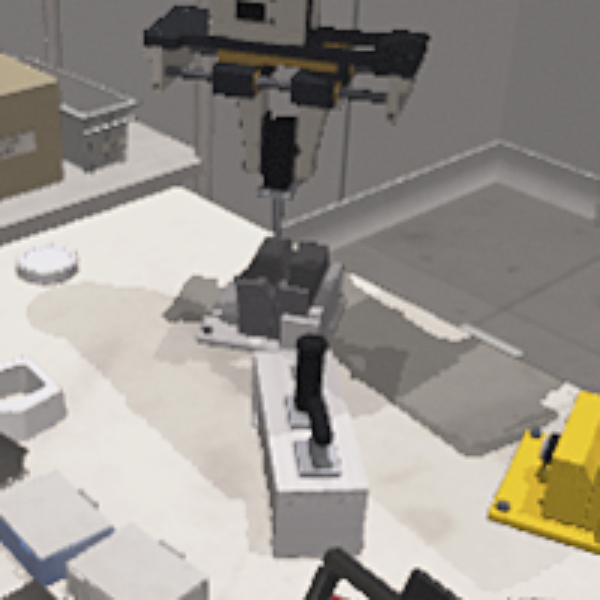

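Run:
```python
from h import *
c=cv2.imread('pics/w6.png')[95:260,205:345]; cv2.imwrite('pics/w6c.png',cv2.resize(cv2.convertScaleAbs(c,alpha=2,beta=0),None,fx=3.6,fy=3.6,interpolation=3))
s=telemetry.get_state()
im=cv2.imread('pics/w6.png').sum(2)
for r in (130,150,170,190,210): print(r,im[r,240:332].tolist())
T=Ttool(s)
# local frame: housing points
```

```text
130 [267, 205, 205, 240, 253, 262, 258, 263, 259, 268, 270, 260, 267, 278, 270, 271, 266, 270, 267, 266, 267, 268, 268, 267, 268, 264, 263, 268, 271, 262, 243, 225, 202, 188, 189, 199, 187, 194, 191, 185, 196, 185, 183, 171, 160, 140, 138, 140, 172, 214, 237, 254, 269, 270, 266, 270, 259, 270, 270, 273, 268, 269, 271, 269, 277, 274, 278, 269, 265, 272, 269, 268, 258, 272, 278, 267, 265, 271, 269, 276, 275, 264, 274, 268, 266, 283, 369, 458, 495, 511, 510, 512]
150 [410, 380, 332, 272, 243, 256, 254, 253, 260, 262, 255, 262, 259, 265, 265, 269, 264, 275, 260, 266, 267, 265, 258, 268, 263, 267, 255, 270, 257, 263, 250, 229, 198, 194, 188, 192, 182, 196, 190, 190, 205, 200, 195, 187, 170, 142, 142, 144, 166, 206, 236, 251, 262, 265, 264, 256, 264, 270, 269, 265, 270, 271, 256, 266, 261, 273, 262, 271, 268, 260, 260, 271, 265, 266, 270, 257, 262, 263, 264, 262, 257, 268, 267, 269, 273, 331, 425, 484, 516, 510, 516, 512]
170 [67, 68, 70, 103, 162, 192, 203, 209, 207, 205, 210, 209, 210, 206, 216, 211, 210, 203, 210, 200, 208, 206, 207, 209, 206, 208, 204, 205, 212, 211, 200, 191, 166, 155
[... 521 characters left out ...]
 124, 138, 125, 158, 166, 185, 193, 182, 175, 185, 182, 172, 167, 172, 172, 171, 189, 176, 181, 182, 167, 177, 177, 162, 179, 171, 177, 178, 166, 175, 169, 172, 181, 178, 167, 170, 180, 174, 182, 225, 285, 342, 348, 354, 341, 344, 349]
210 [657, 653, 580, 448, 291, 181, 151, 167, 173, 177, 169, 170, 168, 172, 166, 176, 180, 172, 177, 175, 177, 170, 170, 171, 175, 173, 182, 177, 184, 176, 158, 170, 166, 155, 157, 158, 150, 138, 151, 159, 185, 195, 210, 217, 195, 160, 125, 135, 152, 190, 211, 225, 221, 222, 213, 215, 205, 173, 189, 170, 167, 182, 170, 174, 165, 160, 182, 163, 170, 170, 159, 167, 171, 175, 163, 170, 170, 172, 183, 187, 172, 165, 182, 198, 255, 311, 336, 345, 348, 340, 345, 339]
```

View pics/w6c.png

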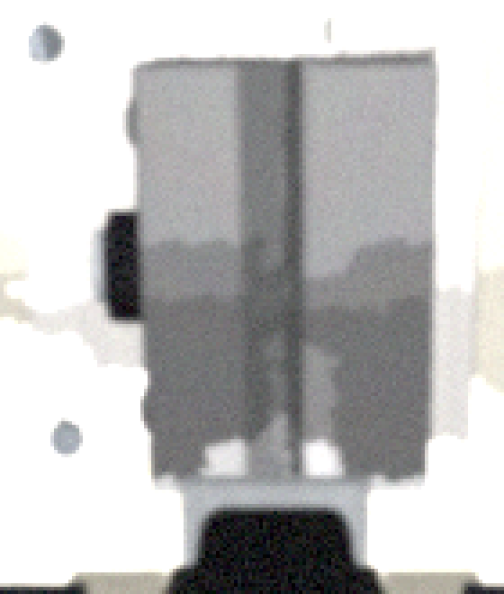

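Run:
```python
from h import *
s=telemetry.get_state();T=Ttool(s)
Ti=np.linalg.inv(T)
for r in (120,150,190,210):
    for c in(270.5,278.7,288.5):
        p=atz('wrist',c,r,.058,s); print(r,c,p.round(4),(Ti@np.append(p,1))[1:3].round(4))
for r in(113,228): p=atz('wrist',281,r,.058,s);print(r,p.round(4),(Ti@np.append(p,1))[1:3].round(4))
```

```text
120 270.5 [0.4835 0.0742 0.058 ] [ 0.0649 -0.0065]
120 278.7 [0.4782 0.0755 0.058 ] [ 0.0649 -0.0011]
120 288.5 [0.472 0.077 0.058] [0.0649 0.0054]
150 270.5 [0.4883 0.0933 0.058 ] [ 0.0452 -0.0067]
150 278.7 [0.483  0.0946 0.058 ] [ 0.0452 -0.0012]
150 288.5 [0.4766 0.0962 0.058 ] [0.0452 0.0054]
190 270.5 [0.4952 0.12   0.058 ] [ 0.0176 -0.007 ]
190 278.7 [0.4897 0.1214 0.058 ] [ 0.0176 -0.0013]
190 288.5 [0.4831 0.123  0.058 ] [0.0176 0.0055]
210 270.5 [0.4987 0.1341 0.058 ] [ 0.0031 -0.0071]
210 278.7 [0.4931 0.1354 0.058 ] [ 0.0031 -0.0013]
210 288.5 [0.4864 0.1371 0.058 ] [0.0031 0.0056]
113 [0.4757 0.0715 0.058 ] [0.0694 0.0004]
228 [0.4948 0.1489 0.058 ] [-0.0103  0.0002]
```

In the contrast crop, the groove mouth spans full-picture columns 270.5 to 288.5, parallel to the tool. The wedge is about 1 mm off the target toward −x, and its place along the seam is right. I'll push down in stages.

play_rows(
  newtons=60,
  steps=[
    {"gripper":0,"tx":0.3,"ty":0,"tz":-0.04,"ax":0,"ay":0,"az":0},
    {"gripper":0,"tx":0.4,"ty":0,"tz":0,"ax":0,"ay":0,"az":0},
    {"gripper":0,"tx":0.3,"ty":0,"tz":0,"ax":0,"ay":0,"az":0},
    {"gripper":0,"tx":0.2,"ty":0,"tz":0,"ax":0,"ay":0,"az":0},
    {"gripper":0,"tx":0.11,"ty":0,"tz":0,"ax":0,"ay":0,"az":0},
    {"gripper":0,"tx":0.11,"ty":0,"tz":0,"ax":0,"ay":0,"az":0},
    {"gripper":0,"tx":0.11,"ty":0,"tz":0,"ax":0,"ay":0,"az":0},
    {"gripper":0,"tx":0.11,"ty":0,"tz":0,"ax":0,"ay":0,"az":0},
    {"gripper":0,"tx":0.11,"ty":0,"tz":0,"ax":0,"ay":0,"az":0},
    {"gripper":0,"tx":0.11,"ty":0,"tz":0,"ax":0,"ay":0,"az":0},
  ],
)

```text
t: 12.93
eef_pos: [0.4934, 0.1386, 0.2796]
ee_rot: [-1.749, 1.57, 1.153]
force: [-3.8, 1.2, 5.3]
width: 0.02
```

play_rows(
  steps=[
    {"gripper":0,"tx":0.11,"ty":0,"tz":0,"ax":0,"ay":0,"az":0},
    {"gripper":0,"tx":0.11,"ty":0,"tz":0,"ax":0,"ay":0,"az":0},
    {"gripper":0,"tx":0.11,"ty":0,"tz":0,"ax":0,"ay":0,"az":0},
    {"gripper":0,"tx":0.11,"ty":0,"tz":0,"ax":0,"ay":0,"az":0},
    {"gripper":0,"tx":0.11,"ty":0,"tz":0,"ax":0,"ay":0,"az":0},
    {"gripper":0,"tx":0.11,"ty":0,"tz":0,"ax":0,"ay":0,"az":0},
  ],
)

```text
t: 13.43
eef_pos: [0.4934, 0.1385, 0.2625]
ee_rot: [0.665, 1.57, -2.716]
force: [-2.7, 1.5, 1.6]
width: 0.0198
```

play_rows(
  steps=[
    {"gripper":0,"tx":0.1,"ty":0,"tz":0,"ax":0,"ay":0,"az":0},
    {"gripper":0,"tx":0.1,"ty":0,"tz":0,"ax":0,"ay":0,"az":0},
    {"gripper":0,"tx":0.1,"ty":0,"tz":0,"ax":0,"ay":0,"az":0},
    {"gripper":0,"tx":0.08,"ty":0,"tz":0,"ax":0,"ay":0,"az":0},
    {"gripper":0,"tx":0.03,"ty":0,"tz":0,"ax":0,"ay":0,"az":0},
    {"gripper":0,"tx":0,"ty":0,"tz":0,"ax":0,"ay":0,"az":0},
    {"gripper":0,"tx":0,"ty":0,"tz":0,"ax":0,"ay":0,"az":0},
  ],
)

```text
t: 14.02
eef_pos: [0.4935, 0.1385, 0.2524]
ee_rot: [0.746, 1.57, -2.636]
force: [-2.6, 0.6, -1.2]
width: 0.02
```

```bash
python3 look.py w7 edge_left,edge_right
python3 - <<'E'
from h import *
im,_=snap('side','s7');c=cv2.imread('pics/s7.png')[150:290,220:360]
d=cv2.imread('pics/w7.png')[100:310,190:370]
cv2.imwrite('pics/sw7.png',np.hstack([cv2.resize(cv2.convertScaleAbs(c,alpha=1.6),(480,480)),cv2.resize(cv2.convertScaleAbs(d,alpha=2),(320,480))][::1]))
E
```

```text
14.0167 [[-0.0004, -0.2379, -0.9713, 0.4935], [-0.0002, -0.9713, 0.2379, 0.1385], [-1.0, 0.0003, 0.0003, 0.2524], [0.0, 0.0, 0.0, 1.0]] [-2.6  0.6 -1.2] 0.019968928104445685
edge_left []
edge_right [([141.3, 282.8], 0.89, [0.4785, 0.0831, 0.044])]
```

View pics/sw7.png

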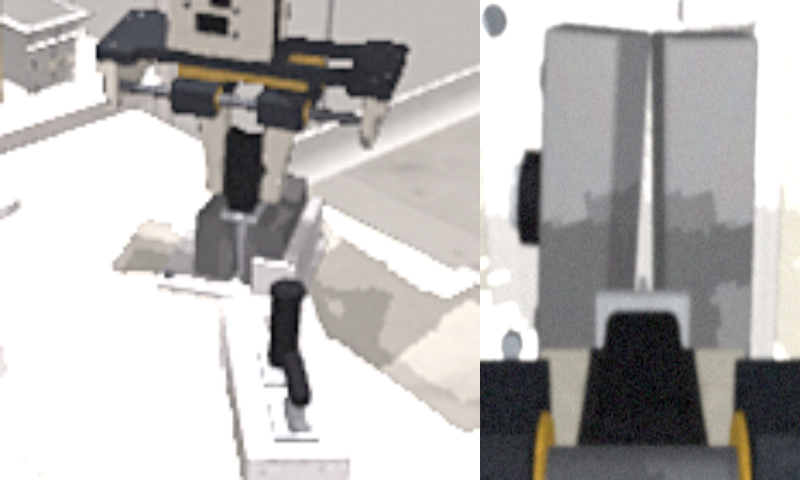

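The wrist crop shows a V-shaped opening: wide at the wedge by (645,280), closed at the far end by (650,40). The left end is open, so I'll pull out.

play_rows(
  steps=[
    {"gripper":0,"tx":-0.2,"ty":0,"tz":0,"ax":0,"ay":0,"az":0},
    {"gripper":0,"tx":-0.3,"ty":0,"tz":0,"ax":0,"ay":0,"az":0},
    {"gripper":0,"tx":-0.3,"ty":0,"tz":0,"ax":0,"ay":0,"az":0},
    {"gripper":0,"tx":-0.3,"ty":0,"tz":0,"ax":0,"ay":0,"az":0},
    {"gripper":0,"tx":-0.3,"ty":0,"tz":0,"ax":0,"ay":0,"az":0},
    {"gripper":0,"tx":-0.3,"ty":0,"tz":0,"ax":0,"ay":0,"az":0},
    {"gripper":0,"tx":-0.3,"ty":0,"tz":0,"ax":0,"ay":0,"az":0},
    {"gripper":0,"tx":-0.3,"ty":0,"tz":0,"ax":0,"ay":0,"az":0},
    {"gripper":0,"tx":-0.3,"ty":0,"tz":0,"ax":0,"ay":0,"az":0},
    {"gripper":0,"tx":0,"ty":0,"tz":0,"ax":0,"ay":0,"az":0},
    {"gripper":0,"tx":0,"ty":0,"tz":0,"ax":0,"ay":0,"az":0},
  ],
)

```text
t: 15.13
eef_pos: [0.4936, 0.1386, 0.3181]
ee_rot: [-2.197, 1.57, 0.705]
force: [-0.0, 0.1, -0.8]
width: 0.0197
```

```bash
python3 look.py w8 edge_left,edge_right
python3 - <<'E'
from h import *
d=cv2.imread('pics/w8.png')[80:290,190:370]
cv2.imwrite('pics/w8c.png',cv2.resize(cv2.convertScaleAbs(d,alpha=2),None,fx=2.8,fy=2.8,interpolation=3))
im=cv2.imread('pics/w8.png').sum(2)
for r in (115,120,130,150,190): print(r,list(zip(range(262,300),im[r,262:300].tolist())))
E
```

```text
15.1333 [[0.0008, -0.2378, -0.9713, 0.4936], [0.0006, -0.9713, 0.2378, 0.1386], [-1.0, -0.0008, -0.0006, 0.3181], [0.0, 0.0, 0.0, 1.0]] [-0.   0.1 -0.8] 0.01966848871956618
edge_left [([208.5, 275.5], 0.97, [0.4968, 0.1356, 0.044]), ([133.5, 286.2], 0.25, [0.4767, 0.0857, 0.044])]
edge_right [([130.3, 283.1], 0.78, [0.4783, 0.0831, 0.044])]
115 [(262, 272), (263, 269), (264, 272), (265, 263), (266, 260), (267, 279), (268, 272), (269, 267), (270, 249), (271, 238), (272, 225), (273, 189), (274, 193), (275, 184), (276, 181), (277, 188), (278, 191), (279, 188), (280, 187), (281, 185), (282, 182), (283, 190), (284, 183), (285, 168), (286, 159), (287, 130), (288, 140), (289, 154), (290, 191), (291, 233), (292, 248), (293, 260), (294, 271), (295, 268), (296, 277), (297, 273), (298, 273), (299, 274)]
120 [(262, 272), (263, 268), (264, 274), (265, 281), (266, 267), (267, 271), (268, 265), (269, 266), (270, 247), (271, 224), (272, 202), (273, 200), (274, 188), (275, 184), (276, 191), (277, 193), (278, 196), (279, 185), (280, 190), (281, 185), (282, 192), (283, 212), (284, 248), (285, 224), (28
[... 847 characters left out ...]
(280, 192), (281, 230), (282, 294), (283, 339), (284, 352), (285, 317), (286, 238), (287, 167), (288, 130), (289, 141), (290, 180), (291, 216), (292, 234), (293, 259), (294, 263), (295, 259), (296, 269), (297, 275), (298, 251), (299, 259)]
190 [(262, 179), (263, 181), (264, 178), (265, 173), (266, 158), (267, 160), (268, 137), (269, 141), (270, 143), (271, 148), (272, 139), (273, 151), (274, 142), (275, 133), (276, 156), (277, 153), (278, 212), (279, 285), (280, 324), (281, 343), (282, 352), (283, 349), (284, 335), (285, 299), (286, 230), (287, 160), (288, 122), (289, 140), (290, 133), (291, 146), (292, 159), (293, 173), (294, 178), (295, 164), (296, 175), (297, 172), (298, 169), (299, 172)]
```

View pics/w8c.png

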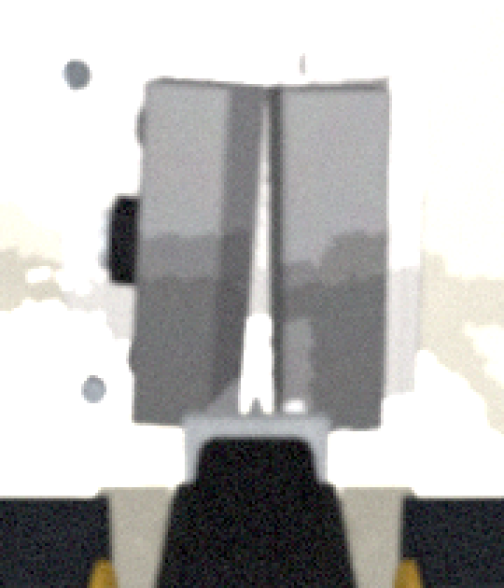

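The right end is still nearly closed (gap about 1 mm at row 120), and the left gap is about 5–6 mm. Checking the lateral offset before going to the right end.

Run:
```python
from h import *
s=telemetry.get_state();T=Ttool(s);Ti=np.linalg.inv(T)
for r,c in((130,290.3),(190,290),(130,270),(108,281)):
    p=atz('wrist',c,r,.058,s); print(r,c,p.round(4),(Ti@np.append(p,1))[1:3].round(4))
for d in (.056,):
    p=T[:3,3]+T[:3,1]*d;p[2]=.058; print(proj('wrist',p,s))
for r,c0,c1 in((130,282.5,286),(190,278,286.3),(208,275.5,286)):
    a=atz('wrist',c0,r,.044,s);b=atz('wrist',c1,r,.044,s);print(r,np.linalg.norm(a-b),(Ti@np.append(a,1))[1:3].round(4),(Ti@np.append(b,1))[1:3].round(4))
```

```text
130 290.3 [0.4729 0.0825 0.058 ] [0.0591 0.0064]
190 290 [0.4823 0.1207 0.058 ] [0.0197 0.0063]
130 270 [0.4855 0.0793 0.058 ] [ 0.0591 -0.0066]
108 281 [0.4754 0.0678 0.058 ] [0.0727 0.0004]
(np.float64(280.10215361378505), np.float64(135.14140760000487))
130 0.0023685153654601455 [0.058  0.0014] [0.058  0.0038]
190 0.005873549311488308 [ 0.0163 -0.0018] [0.0163 0.0041]
208 0.007537523278794743 [ 0.0031 -0.0037] [0.003  0.0039]
```

play_rows(
  steps=[
    {"gripper":0,"tx":0,"ty":0.3,"tz":0,"ax":0,"ay":0,"az":0},
    {"gripper":0,"tx":0,"ty":0.5,"tz":0,"ax":0,"ay":0,"az":0},
    {"gripper":0,"tx":0,"ty":0.6,"tz":0,"ax":0,"ay":0,"az":0},
    {"gripper":0,"tx":0,"ty":0.5,"tz":0,"ax":0,"ay":0,"az":0},
    {"gripper":0,"tx":0,"ty":0.37,"tz":0,"ax":0,"ay":0,"az":0},
    {"gripper":0,"tx":0,"ty":0,"tz":0,"ax":0,"ay":0,"az":0},
    {"gripper":0,"tx":0,"ty":0,"tz":0,"ax":0,"ay":0,"az":0},
  ],
)

```text
t: 15.87
eef_pos: [0.4799, 0.0824, 0.3179]
ee_rot: [-2.361, 1.57, 0.539]
force: [0.6, 0.3, 0.2]
width: 0.0198
```

```bash
python3 look.py w9 ""
python3 - <<'E'
from h import *
snap('side','s9');c=cv2.imread('pics/s9.png')[150:290,220:360]
d=cv2.imread('pics/w9.png')[100:310,190:370]
cv2.imwrite('pics/sw9.png',np.hstack([cv2.resize(cv2.convertScaleAbs(c,alpha=1.6),(480,480)),cv2.resize(cv2.convertScaleAbs(d,alpha=2),(320,480))][::1]))
E
```

```text
15.8667 [[0.0005, -0.2392, -0.971, 0.4799], [0.0003, -0.971, 0.2392, 0.0824], [-1.0, -0.0004, -0.0004, 0.3179], [0.0, 0.0, 0.0, 1.0]] [0.6 0.3 0.2] 0.019790627716670443
```

View pics/sw9.png

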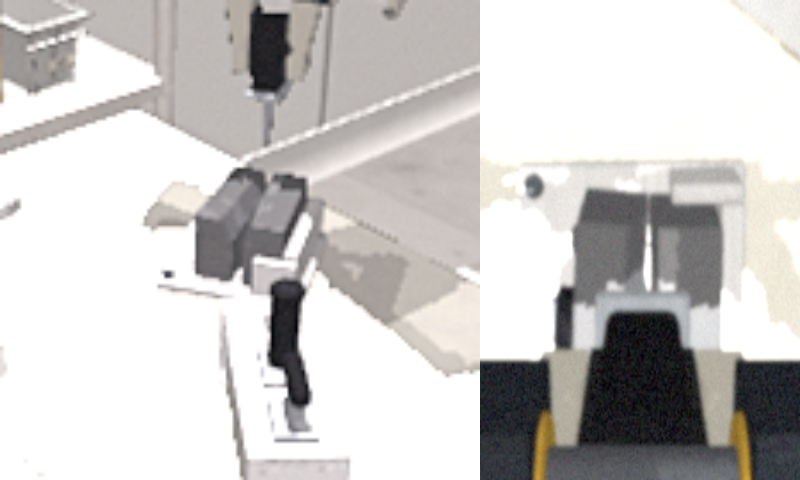

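The wedge sits over the seam (the gap shows at (648,260), just ahead of the collar). Pushing down at the right end.

play_rows(
  steps=[
    {"gripper":0,"tx":0.3,"ty":0,"tz":0,"ax":0,"ay":0,"az":0},
    {"gripper":0,"tx":0.3,"ty":0,"tz":0,"ax":0,"ay":0,"az":0},
    {"gripper":0,"tx":0.2,"ty":0,"tz":0,"ax":0,"ay":0,"az":0},
    {"gripper":0,"tx":0.11,"ty":0,"tz":0,"ax":0,"ay":0,"az":0},
    {"gripper":0,"tx":0.11,"ty":0,"tz":0,"ax":0,"ay":0,"az":0},
    {"gripper":0,"tx":0.11,"ty":0,"tz":0,"ax":0,"ay":0,"az":0},
    {"gripper":0,"tx":0.11,"ty":0,"tz":0,"ax":0,"ay":0,"az":0},
    {"gripper":0,"tx":0.11,"ty":0,"tz":0,"ax":0,"ay":0,"az":0},
    {"gripper":0,"tx":0.11,"ty":0,"tz":0,"ax":0,"ay":0,"az":0},
  ],
)

```text
t: 16.72
eef_pos: [0.48, 0.0835, 0.281]
ee_rot: [-1.633, 1.571, 1.268]
force: [-2.8, 1.7, 3.3]
width: 0.0199
```

play_rows(
  steps=[
    {"gripper":0,"tx":0.11,"ty":0,"tz":0,"ax":0,"ay":0,"az":0},
    {"gripper":0,"tx":0.11,"ty":0,"tz":0,"ax":0,"ay":0,"az":0},
    {"gripper":0,"tx":0.11,"ty":0,"tz":0,"ax":0,"ay":0,"az":0},
    {"gripper":0,"tx":0.11,"ty":0,"tz":0,"ax":0,"ay":0,"az":0},
    {"gripper":0,"tx":0.11,"ty":0,"tz":0,"ax":0,"ay":0,"az":0},
    {"gripper":0,"tx":0.11,"ty":0,"tz":0,"ax":0,"ay":0,"az":0},
  ],
)

```text
t: 17.22
eef_pos: [0.4799, 0.0833, 0.2642]
ee_rot: [0.561, 1.57, -2.821]
force: [-2.2, 1.1, 1.8]
width: 0.0195
```

play_rows(
  steps=[
    {"gripper":0,"tx":0.1,"ty":0,"tz":0,"ax":0,"ay":0,"az":0},
    {"gripper":0,"tx":0.1,"ty":0,"tz":0,"ax":0,"ay":0,"az":0},
    {"gripper":0,"tx":0.1,"ty":0,"tz":0,"ax":0,"ay":0,"az":0},
    {"gripper":0,"tx":0.1,"ty":0,"tz":0,"ax":0,"ay":0,"az":0},
    {"gripper":0,"tx":0.05,"ty":0,"tz":0,"ax":0,"ay":0,"az":0},
    {"gripper":0,"tx":0.03,"ty":0,"tz":0,"ax":0,"ay":0,"az":0},
    {"gripper":0,"tx":0,"ty":0,"tz":0,"ax":0,"ay":0,"az":0},
    {"gripper":0,"tx":0,"ty":0,"tz":0,"ax":0,"ay":0,"az":0},
  ],
)

```text
t: 17.88
eef_pos: [0.4801, 0.0834, 0.2525]
ee_rot: [-2.074, 1.571, 0.827]
force: [-1.2, 0.1, -2.3]
width: 0.0198
```

```bash
python3 look.py w10 ""
python3 - <<'E'
from h import *
snap('side','s10');c=cv2.imread('pics/s10.png')[150:290,220:360]
d=cv2.imread('pics/w10.png')[100:310,190:370]
cv2.imwrite('pics/sw10.png',np.hstack([cv2.resize(cv2.convertScaleAbs(c,alpha=1.6),(480,480)),cv2.resize(cv2.convertScaleAbs(d,alpha=2),(320,480))][::1]))
E
```

```text
17.8833 [[0.0, -0.2378, -0.9713, 0.4801], [0.0, -0.9713, 0.2378, 0.0834], [-1.0, -0.0001, -0.0, 0.2525], [0.0, 0.0, 0.0, 1.0]] [-1.2  0.1 -2.3] 0.019784514582951756
```

View pics/sw10.png

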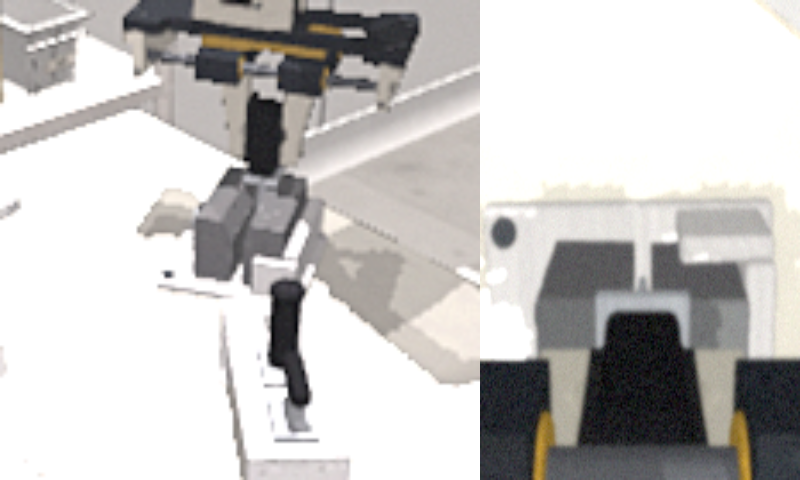

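The wedge is in at the right end, collar near the top. The seam, at crop (640,265), is wide and even to either side of the blade. Releasing.

play_rows(
  newtons=10,
  steps=[
    {"gripper":0.6,"tx":0,"ty":0,"tz":0,"ax":0,"ay":0,"az":0},
    {"gripper":0.6,"tx":0,"ty":0,"tz":0,"ax":0,"ay":0,"az":0},
    {"gripper":0.6,"tx":0,"ty":0,"tz":0,"ax":0,"ay":0,"az":0},
    {"gripper":0.6,"tx":0,"ty":0,"tz":0,"ax":0,"ay":0,"az":0},
    {"gripper":0.6,"tx":0,"ty":0,"tz":0,"ax":0,"ay":0,"az":0},
    {"gripper":0.6,"tx":0,"ty":0,"tz":0,"ax":0,"ay":0,"az":0},
    {"gripper":0.6,"tx":0,"ty":0,"tz":0,"ax":0,"ay":0,"az":0},
    {"gripper":0.6,"tx":0,"ty":0,"tz":0,"ax":0,"ay":0,"az":0},
  ],
)

```text
t: 18.65
eef_pos: [0.4801, 0.0834, 0.2527]
ee_rot: [-2.351, 1.571, 0.551]
force: [0.8, -0.8, 0.2]
width: 0.0525
```

play_rows(
  steps=[
    {"gripper":0.6,"tx":-0.3,"ty":0,"tz":0,"ax":0,"ay":0,"az":0},
    {"gripper":0.6,"tx":-0.6,"ty":0,"tz":0,"ax":0,"ay":0,"az":0},
    {"gripper":0.6,"tx":-0.8,"ty":0,"tz":0,"ax":0,"ay":0,"az":0},
    {"gripper":0.6,"tx":-0.8,"ty":0,"tz":0,"ax":0,"ay":0,"az":0},
    {"gripper":0.6,"tx":-0.8,"ty":0,"tz":0,"ax":0,"ay":0,"az":0},
    {"gripper":0.6,"tx":-0.7,"ty":0,"tz":0,"ax":0,"ay":0,"az":0},
    {"gripper":0.6,"tx":0,"ty":-0.9,"tz":0,"ax":0,"ay":0,"az":0},
    {"gripper":0.6,"tx":0,"ty":-0.9,"tz":0,"ax":0,"ay":0,"az":0},
    {"gripper":0.6,"tx":0,"ty":-0.9,"tz":0,"ax":0,"ay":0,"az":0},
    {"gripper":0.6,"tx":0,"ty":-0.9,"tz":0,"ax":0,"ay":0,"az":0},
    {"gripper":0.6,"tx":0,"ty":-0.7,"tz":0,"ax":0,"ay":0,"az":0},
    {"gripper":0.6,"tx":0,"ty":0,"tz":0,"ax":0,"ay":0,"az":0},
    {"gripper":0.6,"tx":0,"ty":0,"tz":0,"ax":0,"ay":0,"az":0},
  ],
)

```text
t: 19.73
eef_pos: [0.5056, 0.1885, 0.3526]
ee_rot: [0.919, 1.57, -2.461]
force: [-0.0, -0.0, 0.0]
width: 0.0525
```

```bash
python3 look.py w11 wedge_grip,edge_left,edge_right
python3 - <<'E'
from h import *
snap('side','s11');c=cv2.imread('pics/s11.png')[150:290,220:360]
d=cv2.imread('pics/w11.png')[40:250,190:370]
cv2.imwrite('pics/sw11.png',np.hstack([cv2.resize(cv2.convertScaleAbs(c,alpha=1.6),(400,400)),cv2.resize(cv2.convertScaleAbs(d,alpha=2),(400,400))][::1]))
E
```

```text
19.7333 [[-0.0005, -0.2367, -0.9716, 0.5056], [-0.0004, -0.9716, 0.2367, 0.1885], [-1.0, 0.0005, 0.0004, 0.3526], [0.0, 0.0, 0.0, 1.0]] [-0. -0.  0.] 0.05253150879913248
wedge_grip [([50.1, 279.7], 0.58, [0.4802, 0.0834, 0.084]), ([229.0, 21.1], 0.57, [0.6937, 0.1541, 0.084])]
edge_left [([134.5, 274.4], 0.88, [0.4977, 0.1368, 0.044])]
edge_right []
```

View pics/sw11.png

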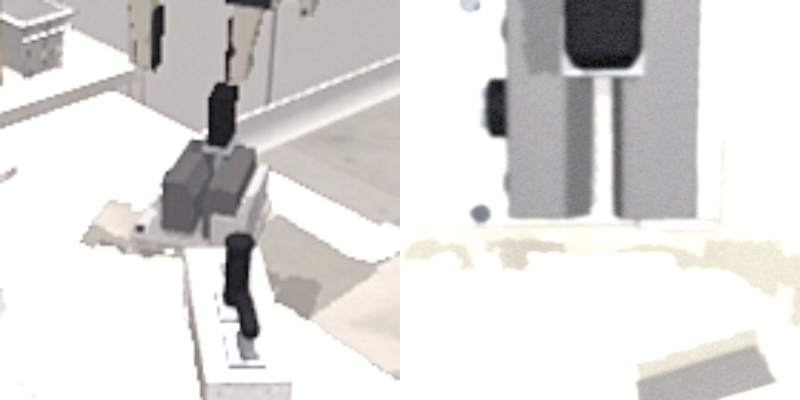

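Run:
```python
from h import *
s=telemetry.get_state();Ti=np.linalg.inv(Ttool(s))
im=cv2.imread('pics/w11.png').astype(int).sum(2)
for r in (90,105,120,134,145):
    print(r,im[r,262:300].tolist())
a=[]
for r,c0,c1 in((90,276.5,284.5),(134,276.5,284.5)):
    P=[Ti@np.append(atz('wrist',c,r,.044,s),1) for c in(c0,c1)];print(P[0][1:3],P[1][1:3])
d=cv2.imread('pics/w11.png')[75:155,240:320];cv2.imwrite('pics/w11c.png',cv2.resize(cv2.convertScaleAbs(d,alpha=1.6),None,fx=7,fy=7,interpolation=0))
```

```text
90 [274, 261, 237, 222, 186, 195, 181, 178, 190, 202, 183, 188, 193, 201, 222, 290, 345, 362, 377, 377, 373, 362, 334, 254, 173, 130, 146, 178, 219, 241, 269, 272, 265, 271, 272, 275, 270, 270]
105 [269, 254, 227, 211, 193, 190, 188, 185, 176, 174, 183, 196, 188, 203, 231, 296, 353, 396, 410, 413, 415, 405, 351, 263, 183, 132, 145, 173, 219, 250, 266, 270, 269, 268, 275, 276, 268, 273]
120 [262, 247, 224, 206, 192, 190, 187, 191, 182, 189, 192, 191, 196, 196, 239, 302, 354, 389, 395, 404, 405, 408, 374, 296, 192, 131, 157, 183, 224, 247, 257, 269, 264, 259, 269, 259, 261, 263]
134 [267, 242, 230, 207, 199, 187, 186, 188, 191, 192, 193, 194, 193, 215, 261, 308, 350, 390, 404, 408, 410, 395, 385, 287, 190, 142, 149, 172, 218, 247, 266, 256, 268, 264, 262, 268, 268, 270]
145 [256, 245, 229, 207, 203, 184, 188, 192, 178, 186, 188, 194, 185, 212, 263, 319, 351, 384, 402, 405, 395, 392, 382, 310, 205, 159, 149, 181, 219, 248, 259, 261, 267, 263, 267, 263, 263, 259]
[ 0.084982   -0.00288142] [0.08496672 0.00312778]
[ 0.05232223 -0.00306414] [0.05230643 0.00312999]
```

View pics/w11c.png

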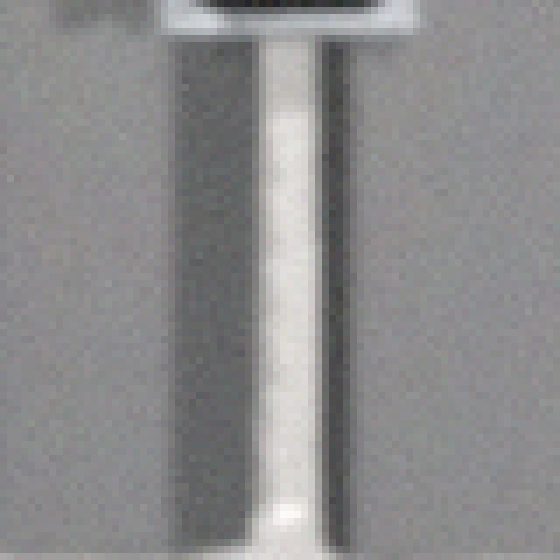

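The gap measures about 6 mm with parallel sides. The wedge is upright and released, and the gripper is clear with zero force. Handing in.

```bash
python3 -c "
from station import job_done
print(job_done())"
```

```text
the job is handed in; nothing more can be done
None
```

I opened the housing at both ends with the wedge and handed the job in at about 20 s of the 48 s allowed. `job_done` gives no verdict, so the result rests on my own checks.

**What I did:** I took the wedge from the rack and pushed it into the groove at the left (+y) end until the collar was about 2–3 mm short of the housing. I pulled it out and did the same at the right (−y) end. I then released it there and backed the gripper away.

**Last checks:**
- **Gap:** about 6 mm measured along the visible seam, from near mid-seam to the left end, with parallel sides. After the first push only the left end was open (about 6–7 mm, against 1–2 mm on the right).
- **Wedge:** it stands upright at the right groove, with its handle centre at about (0.480, 0.083). That agrees with the groove position measured earlier.
- **Robot:** the gripper is open to 52 mm, clear of everything, with zero force.
- **Rack:** the punch and scraper are still in place in the side view.

**Failed or disagreeing checks:**
- The first two move calls were refused until I gave every key in each row.
- The finder sometimes reported the purple and yellow look-alikes. I rejected those by position and colour.
- `edge_right` was hidden under the wedge at the end, so I judged that end's gap from the parallel sides and the wedge depth, not from a direct view.

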